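# Seat the nested double lid on the tea canister and take the outer lid off for rinsing

### The arm

A 6-joint arm with a two-finger parallel gripper is mounted at the origin on a cart in front of the work surface, level with it; the furniture and walls round the work are solid. World frame = base frame: x ahead of the robot, y to its left, z up, the work surface at z = 0. Lengths are in mm, angles in degrees, forces in N, time in s.
With the tool pointing down it reaches from about 375 to 900 mm from the base axis. Payload 3.1 kg.
Tool frame: the origin (TCP) lies at the very end of the fingers, on their centre line; the grasp point (between the pads) lies 19 mm behind it; z points along the fingers, y is the line along which they close (so a half turn about z gives the same grasp; the last joint's range is limited). The gripper opens to 87 mm and grips with 3 to 60 N. Pads are 19 mm wide; open, the fingers measure 117 mm over their backs; the gripper's body (75 mm by 190 mm) begins 51 mm behind the grasp point.
Start: joints at [61.622, 30.224, 82.088, -0, 67.689, -10.227], TCP at [194.663, 593.888, 222.548] pointing down, gripper open.
Joint ranges: [-176.69, 176.69], [-43.24, 126.21], [12.49, 139.97], [-82, 262], [0, 151.66], [-163.58, 163.58]. Speed limits (degrees/s): [159.86, 159.86, 180, 180, 180, 180].

### API

Orientations are given as a 3x3 rotation matrix whose columns are the frame's x, y, z axes.
In Python, from rig import * gives the robot as it stands. The module is installed in compiled form; this text tells all that it offers.
- The arm moves only by the tool arm_command, never from a script. Its arguments are lists of equal length, an entry for each row: "translation": the shift along the tool's x, y, z in units of 30 mm (1.0 is 30 mm), a list of three; "angular": the turn, a rotation vector about the tool's x, y, z in units of 8 degrees (1.0 is 8 degrees), a list of three; "jaw": the opening, from 0 (shut) to 1 (fully open). In form: {"translation": [[x, y, z], ...], "angular": [[wx, wy, wz], ...], "jaw": [jaw, ...]}. A call has exactly 8 rows; each row is the pose to reach, as a shift and turn from the pose commanded when the call began, along the tool's axes at that moment; what a row does not reach only later rows make up. A row lasts 1/10 s, in which the tool goes at most 50 mm and 8.59 degrees, less where a joint would pass 70% of its speed; a pose out of reach is approached as far as the arm can. A call with a gripper value outside its range is refused whole. The fingers move at their own pace and stop on an object; "newtons" is the grip in N (left out, the last holds). Time passes only in rows, so rows that repeat a pose let the fingers close, or fill a call up. It gives the time, the measured TCP pose, the force, the opening and the grip force at its end, in the units of the state.
- read_state(): the state, without advancing time (a new reading comes with each control period).
- grab_frame(name): name is "side" or "top" or "wrist"; returns a dict with "img" (400x640x3 uint8, red, green, blue), "z_map" (400x640 float32, mm along the optical axis (not along the pixel's ray), 0 where there is no reading), "camera_matrix" (3x3 intrinsics, pixels), "k1" (the pictures are not rectified: a ray, as slopes to the right and down, at radius r is drawn at 1 + k1 r^2 times it, then the intrinsics apply), "rvec" (rotation vector, rad) and "tvec" (3), from world to camera coordinates, as OpenCV has them. Camera axes: x right, y down, z forward; pixel columns grow to the right and rows downward; lengths in mm; the calibration is good to about 2 mm. A picture is of the moment at which its call begins.
- close_job(): hands the job in; it is judged then, once.
Trained networks look in the newest picture that a camera, given by its name, has taken for a name from the list of things; names that differ only in an ending like _2 or _b are one class to them, and where a whole thing is asked for, a point or a joint stands for the part that bears it (a point fixed in the world has none). Each returns a list of dicts, best first, with "confidence" (0 to 1); they miss things now and then, are a little off and sometimes report something else, mostly with a low value. They report only what shows in the picture. A call takes as long as a camera call.
- find_in(camera, target): "position" ([x, y, z] in mm, in world coordinates, good to about 4 mm: the middle of the surface that is visible of it).
- cut_out(camera, target): "pixels" (400x640 bool, what is visible of it).
- place_of(camera, target): "position" ([x, y, z] in mm, in world coordinates, good to about 4 mm: a listed point, or the origin of a listed thing).
The state is a dict: "time_s": time; "joints": joint angles; "joint_vel": joint speeds; "tau": joint torques, N m; "tool_pos": TCP position; "ee_rot": TCP orientation; "wrist_force": force on the tool from outside, world axes, zero at the start; "moment": the same for the moment, N m; "grip_width": finger opening in mm; "gripper_force": force on a finger pad.
Only numpy, scipy, OpenCV 4.12 (cv2) and the standard library are available. Lean on these libraries where they do the work, as an engineer would, in place of code of your own. Each camera call takes 0.05 s, during which the arm holds its last target. There are 200 camera calls.

### The job

The open tea canister wants its inner lid on, and the outer lid is needed for a rinse. Pick up the two nested lids together by the knob, lower them together onto the canister until the inner lid is fully home in the mouth, let go, then take the outer lid alone by its collar and lift it straight up about 10 cm, leaving the inner lid seated and undisturbed. Do not drop the lids, do not shift the canister or the other things on the worktop, and finish while still holding the outer lid level in the air above the canister, touching nothing else.

Things in the scene. Friction and masses are not known exactly. Their poses are not given: they have to be found in the camera images.
- canister: Loose upright round steel canister, about 0.9 kg, open at the top; 92 mm outside diameter, 95 mm tall, wall 4 mm, mouth 84 mm wide. Origin: centre of its underside; z up along its axis. A fixed tall black coffee maker stands behind the working area (front at about x = 0.63, y from -0.05 to 0.17): keep the arm and gripper clear of it.
- canister_rim (a point): Centre of the canister's mouth, level with its rim, 95 mm above its origin. The flange of the inner lid lies on this rim when home; the inner lid's origin is then 77 mm and the knob's top 145 mm above the canister's origin.
- inner_lid: Loose round steel lid, about 0.18 kg. Origin: centre of its underside, z up. Plug 78 mm wide, 0 to 18 mm up (its lowest 7 mm taper to 68 mm; 3 mm clearance all round in the mouth); flange 96 mm wide, 18 to 21 mm; wooden knob 21 to 68 mm. At the start it stands on its plug on the worktop, under the outer lid.
- knob_top (a point): Top centre of the inner lid's knob, a plain upright cylinder 22 mm in diameter that sticks up through the outer lid's hole. Only its top 26 mm stand free above the collar: gripped there and lifted, the inner lid carries the outer lid along.
- outer_lid: Loose round steel lid, about 0.14 kg, 112 mm wide. Origin: centre of the skirt's lower edge, z up. Skirt 12 mm deep, 106 mm inside (7 mm loose round the canister); plate 12 to 15 mm up, with a 28 mm hole; collar round the hole. Nested, its plate lies loose on the inner lid's flange, its origin 9 mm above the inner lid's origin, not locked.
- collar_top (a point): Centre of the collar's upper edge. The collar is a round upright tube on the outer lid's plate, 40 mm outside diameter, 18 mm tall, 3 mm loose round the knob; grip it from outside, the knob standing between the fingers. Gripped so, the outer lid lifts off alone and is free of the knob once 47 mm up.
- salt_shaker: Bystander: salt shaker, upright, 44 mm wide, 90 mm tall; origin at the centre of its underside. Leave it where it is.
- food_tin: Bystander: closed food tin, upright, 75 mm wide, 58 mm tall; origin at the centre of its underside. Leave it where it is.
- pen: Bystander: black pen lying on the worktop, 145 mm long, 12 mm thick, between the places of the canister and the lids; origin at its middle, underside. Leave it where it is.

How it is judged:
By the outcome, as a careful person would: the job done as asked, in the order asked, and still so for the second after the job is handed in, while the arm keeps its last pose, push and grip.
It also fails if it takes over 50 s, if anything falls off the work surface, if the arm or the gripper's body presses on something with over 40 N, if the wrist force passes 120 N, or if a joint passes its speed limit or range.

## Working session

There is one attempt and no reset: what is moved stays moved. The work goes in short steps, Python scripts to look and compute and a tool call to move; the robot and the scene stay as the last step left them, time stands still between calls to the robot, and variables do not carry over. Pictures are saved under pics/ and viewed, at most 10 in all, crops included, and the job is handed in when it is done.

Besides the shell and the picture viewer there is one more tool, called after "Emit:" as name(argument=value, ...), one argument or row to a line, values as JSON. arm_command: Moves the arm, as the interface text tells. Its arguments: {"type":"object","properties":{"translation":{"type":"array","items":{"type":"array","items":{"type":"number"}}},"angular":{"type":"array","items":{"type":"array","items":{"type":"number"}}},"jaw":{"type":"array","items":{"type":"number"}},"newtons":{"type":"number"}},"required":["translation","angular","jaw"]}

```bash
mkdir -p pics
cat > h.py <<'E'
from rig import *
import numpy as np, cv2
def save(cam,fn):
    f=grab_frame(cam); cv2.imwrite('pics/'+fn,f['img'][:,:,::-1]); return f
def cloud(f):
    K=np.array(f['camera_matrix'],float);z=f['z_map'];h,w=z.shape
    u,v=np.meshgrid(np.arange(w),np.arange(h))
    p=np.stack([u,v],-1).reshape(-1,1,2).astype(float)
    n=cv2.undistortPoints(p,K,np.array([float(f['k1']),0,0,0,0])).reshape(h,w,2)
    c=np.dstack([n*z[...,None],z])
    R=cv2.Rodrigues(np.array(f['rvec'],float))[0];t=np.array(f['tvec'],float).ravel()
    P=(c-t)@R; P[z==0]=np.nan; return P
def circ(xy):
    # algebraic circle fit with trimming
    for _ in range(5):
        A=np.c_[2*xy,np.ones(len(xy))];s=np.linalg.lstsq(A,(xy**2).sum(1),rcond=None)[0]
        r=np.sqrt(s[2]+s[0]**2+s[1]**2);e=abs(np.hypot(*(xy-s[:2]).T)-r)
        xy=xy[e<=max(np.percentile(e,90),.5)]
    return s[0],s[1],r
E
python3 - <<'E'
from h import *
np.set_printoptions(precision=1,suppress=True)
for c in ('top','side'):
    f=save(c,c+'1.png')
    for t in ['canister_rim','canister','knob_top','collar_top','inner_lid','outer_lid','salt_shaker','food_tin','pen']:
        print(c,t,[(np.round(d['position'],1),round(d['confidence'],2)) for d in place_of(c,t)[:2]])
s=read_state();print(s['time_s'],s['ee_rot'],s['tool_pos'])
E
```

```text
top canister_rim [(array([471. , -23.3,  92.5]), 0.94)]
top canister [(array([470.9, -17.5,  -0.1]), 0.96)]
top knob_top [(array([499.6, 285.2,  68.2]), 0.64)]
top collar_top [(array([502.8, 285.7,  40.2]), 0.76), (array([502.2, 278.3,   7.1]), 0.54)]
top inner_lid [(array([505.1, 279. ,   1.9]), 0.49), (array([673.7, 375.3,   2.5]), 0.23)]
top outer_lid [(array([504. , 279.4,   9.5]), 0.96)]
top salt_shaker [(array([669. , 246.9,  -1.8]), 0.76)]
top food_tin [(array([669.7, 375. ,   3.8]), 0.69)]
top pen [(array([503.9, 143.4,  -0.3]), 0.75)]
side canister_rim [(array([467.4, -21.8,  99.3]), 0.8), (array([501.9, 280.7,  41. ]), 0.55)]
side canister [(array([469.6, -19.9,   0.9]), 0.93)]
side knob_top [(array([500.8, 281.9,  69. ]), 0.53)]
side collar_top []
side inner_lid [(array([503.6, 278.1,  -2. ]), 0.73)]
side outer_lid [(array([501.5, 280.8,   8.2]), 0.69)]
side salt_shaker [(array([669.9, 251.9,  -2.3]), 0.68), (array([499.6, 280.8,  38.2]), 0.46)]
side food_tin [(array([672.4, 374.9,   0.3]), 0.76)]
side pen [(array([504.9, 143.8,   0.8]), 0.7)]
1.0 [[-1.   0.3  0. ]
 [ 0.3  1.  -0. ]
 [-0.  -0.  -1. ]] [194.7 593.9 222.5]
```

View pics/top1.png

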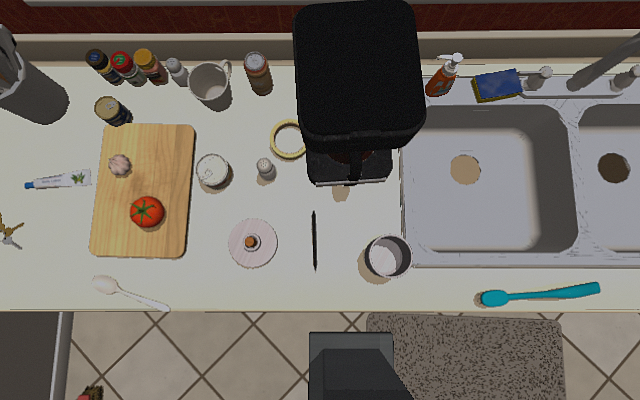

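Run:
```python
from h import *
np.set_printoptions(precision=4,suppress=True)
for c in ('top','side'):
    f=grab_frame(c);P=cloud(f)
    def sel(x,y,r,a,b):
        m=(np.hypot(P[...,0]-x,P[...,1]-y)<r)&(P[...,2]>a)&(P[...,2]<b);return P[m]
    for n,a in dict(rim=(470,-20,60,88,102),plate=(502,280,70,18,30),collar=(502,280,28,36,48),knob=(502,280,20,60,76)).items():
        q=sel(*a); 
        if len(q)<8: print(c,n,len(q));continue
        # outer hull circle
        hu=cv2.convexHull(q[:,:2].astype(np.float32)); 
        print(c,n,len(q),np.median(q,0),cv2.minEnclosingCircle(hu),circ(q[:,:2]))
s=read_state();print(s['ee_rot'],s['tool_pos'],s['wrist_force'])
```

```text
top rim 295 [472.2253 -24.4548  95.1984] ((471.8546142578125, -19.718238830566406), 45.824703216552734) (np.float64(471.51653183197857), np.float64(-18.964967175420497), np.float64(43.597336619250676))
top plate 1635 [503.59   279.4051  24.6814] ((504.3908386230469, 281.771484375), 56.01445388793945) (np.float64(504.08338852444695), np.float64(281.20980088943753), np.float64(47.00144675786604))
top collar 135 [500.5822 278.9445  42.4109] ((504.1725769042969, 281.6579284667969), 20.089765548706055) (np.float64(503.99882589923027), np.float64(281.4344869104236), np.float64(17.654513851654574))
top knob 81 [503.4368 281.2443  68.    ] ((504.4980163574219, 281.3277282714844), 10.817038536071777) (np.float64(504.1358818158771), np.float64(281.015537576524), np.float64(8.903643794322766))
side rim 240 [468.433  -10.7699  93.0331] ((467.4061279296875, -17.84847068786621), 48.124664306640625) (np.float64(468.6810136956906), np.float64(-17.433848168271652), np.float64(43.82749266355215))
side plate 1397 [494.6488 296.4162  23.8118] ((500.8204345703125, 282.40350341796875), 57.75044631958008) (np.float64(501.2768450611809), np.float64(284.5228938444792), np.float64(47.97970976909591))
side collar 156 [498.0611 291.8132  41.5718] ((500.856201171875, 283.642578125), 20.412572860717773) (np.float64(501.43173363059833), np.float64(284.2372573759737), np.float64(17.446094714245834))
side knob 84 [501.1253 286.0067  67.4026] ((501.6588134765625, 283.6370849609375), 11.127656936645508) (np.float64(501.44097141453636), np.float64(284.25188439163196), np.float64(8.905736725366294))
[[-0.9502  0.3115 -0.    ]
 [ 0.3115  0.9502 -0.    ]
 [ 0.     -0.     -1.    ]] [194.6704 593.8873 222.5383] [ 0.349  -0.8304  0.3403]
```

The top picture shows the lids at about (252,243), pen (314,240), canister (388,256) and the coffee maker behind at (360,70). The networks agree with it. Moving above the lids now and squaring the tool.

Emit:
arm_command(
  translation=[
    [-1.0, -0.5, 0.2],
    [-2.3, -1.2, 0.4],
    [-3.6, -1.85, 0.65],
    [-5.0, -2.55, 0.95],
    [-6.4, -3.3, 1.2],
    [-7.8, -4.0, 1.45],
    [-9.1, -4.65, 1.7],
    [-10.2, -5.2, 1.9],
  ],
  angular=[
    [0, 0, -0.2],
    [0, 0, -0.5],
    [0, 0, -0.8],
    [0, 0, -1.1],
    [0, 0, -1.4],
    [0, 0, -1.7],
    [0, 0, -2.0],
    [0, 0, -2.269],
  ],
  jaw=[1, 1, 1, 1, 1, 1, 1, 1],
  newtons=40,
)

```text
time_s: 1.9
tool_pos: [438.5, 348.6, 165.3]
ee_rot: [[-1.0, -0.001, 0.0], [-0.001, 1.0, -0.0], [-0.0, -0.0, -1.0]]
wrist_force: [0.2, 0.2, -0.1]
grip_width: 86.8
gripper_force: 0.0
```

Run:
```python
from h import *
np.set_printoptions(precision=4,suppress=True)
s=read_state();print(s['time_s'],s['ee_rot'],s['tool_pos'],s['joints'])
```

```text
1.9 [[-1.     -0.0006  0.0005]
 [-0.0006  1.     -0.    ]
 [-0.0005 -0.     -1.    ]] [438.5031 348.5743 165.3313] [ 27.0601  29.5222  94.7938  -0.016   55.6586 -62.9661]
```

Emit:
arm_command(
  translation=[
    [-0.7, -0.7, 0.15],
    [-1.3, -1.3, 0.3],
    [-1.8, -1.8, 0.4],
    [-2.1, -2.15, 0.5],
    [-2.2, -2.26, 0.52],
    [-2.2, -2.26, 0.52],
    [-2.2, -2.26, 0.52],
    [-2.2, -2.26, 0.52],
  ],
  angular=[
    [0, 0, 0],
    [0, 0, 0],
    [0, 0, 0],
    [0, 0, 0],
    [0, 0, 0],
    [0, 0, 0],
    [0, 0, 0],
    [0, 0, 0],
  ],
  jaw=[1, 1, 1, 1, 1, 1, 1, 1],
)

```text
time_s: 2.7
tool_pos: [502.1, 283.3, 150.1]
ee_rot: [[-1.0, -0.001, -0.0], [-0.001, 1.0, 0.0], [0.0, 0.0, -1.0]]
wrist_force: [-0.3, 0.5, 0.5]
grip_width: 86.7
gripper_force: 0.0
```

```bash
cat > w.py <<'E'
from h import *
import sys
np.set_printoptions(precision=2,suppress=True)
f=save('wrist',sys.argv[1]);P=cloud(f)
s=read_state();x,y,z=s['tool_pos'];print(s['time_s'],s['tool_pos'],s['ee_rot'][2])
for lo,hi,r in eval(sys.argv[2]):
    m=(np.hypot(P[...,0]-x,P[...,1]-y)<r)&(P[...,2]>lo)&(P[...,2]<hi);q=P[m]
    if len(q)<9: print(lo,len(q));continue
    print(lo,len(q),np.median(q,0),cv2.minEnclosingCircle(cv2.convexHull(q[:,:2].astype(np.float32))),np.array(circ(q[:,:2])))
for t in sys.argv[3:]: print(t,[(d['position'],d['confidence']) for d in place_of('wrist',t)[:2]])
E
python3 w.py wr1.png "[(18,32,80),(36,48,30),(60,76,20)]" knob_top collar_top
```

```text
2.75 [502.15 283.33 150.14] [ 0.  0. -1.]
18 8654 [494.3  281.63  23.9 ] ((501.2635498046875, 281.8132629394531), 56.007530212402344) [500.72 281.82  46.86]
36 689 [493.11 282.53  41.62] ((501.03533935546875, 281.87054443359375), 19.87447738647461) [500.73 281.79  17.81]
60 531 [499.54 281.72  67.55] ((501.1832275390625, 281.9014892578125), 10.951229095458984) [500.33 281.76   8.8 ]
knob_top [([498.3, 280.8, 66.8], 0.67)]
collar_top [([504.6, 280.9, 42.2], 0.9)]
```

View pics/wr1.png

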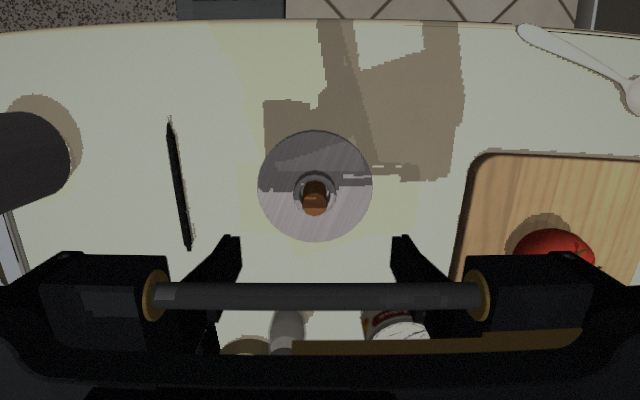

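The wrist view shows the knob at about (314,197), centred between the fingers at (230,250) and (400,250), with nothing in the way. Next I descend and grip it.

Emit:
arm_command(
  translation=[
    [0.02, -0.03, 0.7],
    [0.02, -0.03, 1.5],
    [0.02, -0.03, 2.2],
    [0.02, -0.03, 2.8],
    [0.02, -0.03, 3.2],
    [0.02, -0.03, 3.4],
    [0.02, -0.03, 3.5],
    [0.02, -0.03, 3.5],
  ],
  angular=[
    [0, 0, 0],
    [0, 0, 0],
    [0, 0, 0],
    [0, 0, 0],
    [0, 0, 0],
    [0, 0, 0],
    [0, 0, 0],
    [0, 0, 0],
  ],
  jaw=[1, 1, 1, 1, 1, 1, 1, 1],
)

```text
time_s: 3.65
tool_pos: [502.5, 281.8, 45.1]
ee_rot: [[-1.0, -0.0, 0.0], [-0.0, 1.0, 0.0], [-0.0, 0.0, -1.0]]
wrist_force: [0.8, -0.4, 0.4]
grip_width: 87.3
gripper_force: 0.0
```

Emit:
arm_command(
  translation=[
    [0, 0, 0],
    [0, 0, 0],
    [0, 0, 0],
    [0, 0, 0],
    [0, 0, 0],
    [0, 0, 0],
    [0, 0, 0],
    [0, 0, 0],
  ],
  angular=[
    [0, 0, 0],
    [0, 0, 0],
    [0, 0, 0],
    [0, 0, 0],
    [0, 0, 0],
    [0, 0, 0],
    [0, 0, 0],
    [0, 0, 0],
  ],
  jaw=[0.8, 0.65, 0.5, 0.4, 0.3, 0.2, 0.1, 0],
  newtons=40,
)

```text
time_s: 4.45
tool_pos: [502.2, 281.6, 44.9]
ee_rot: [[-1.0, 0.0, -0.0], [0.0, 1.0, -0.0], [0.0, -0.0, -1.0]]
wrist_force: [0.4, 0.3, 0.2]
grip_width: 30.8
gripper_force: 0.0
```

Emit:
arm_command(
  translation=[
    [0, 0, 0],
    [0, 0, 0],
    [0, 0, 0],
    [0, 0, 0],
    [0, 0, 0],
    [0, 0, 0],
    [0, 0, 0],
    [0, 0, 0],
  ],
  angular=[
    [0, 0, 0],
    [0, 0, 0],
    [0, 0, 0],
    [0, 0, 0],
    [0, 0, 0],
    [0, 0, 0],
    [0, 0, 0],
    [0, 0, 0],
  ],
  jaw=[0, 0, 0, 0, 0, 0, 0, 0],
  newtons=40,
)

```text
time_s: 5.25
tool_pos: [502.2, 281.6, 44.9]
ee_rot: [[-1.0, -0.0, -0.0], [-0.0, 1.0, -0.0], [0.0, -0.0, -1.0]]
wrist_force: [0.0, 0.4, -1.1]
grip_width: 21.0
gripper_force: 40.0
```

Emit:
arm_command(
  translation=[
    [0, 0, -0.1],
    [0, 0, -0.4],
    [0, 0, -0.9],
    [0, 0, -1.5],
    [0, 0, -2.2],
    [0, 0, -2.9],
    [0, 0, -3.6],
    [0, 0, -4.2],
  ],
  angular=[
    [0, 0, 0],
    [0, 0, 0],
    [0, 0, 0],
    [0, 0, 0],
    [0, 0, 0],
    [0, 0, 0],
    [0, 0, 0],
    [0, 0, 0],
  ],
  jaw=[0, 0, 0, 0, 0, 0, 0, 0],
)

```text
time_s: 6.05
tool_pos: [502.0, 281.5, 172.6]
ee_rot: [[-1.0, -0.0, 0.001], [-0.0, 1.0, -0.0], [-0.001, -0.0, -1.0]]
wrist_force: [0.5, 0.7, -2.8]
grip_width: 20.8
gripper_force: 40.0
```

Emit:
arm_command(
  translation=[
    [0.05, -0.3, -0.1],
    [0.1, -0.9, -0.2],
    [0.2, -1.7, -0.2],
    [0.3, -2.6, -0.2],
    [0.4, -3.6, -0.2],
    [0.5, -4.6, -0.2],
    [0.62, -5.6, -0.2],
    [0.73, -6.6, -0.2],
  ],
  angular=[
    [0, 0, 0],
    [0, 0, 0],
    [0, 0, 0],
    [0, 0, 0],
    [0, 0, 0],
    [0, 0, 0],
    [0, 0, 0],
    [0, 0, 0],
  ],
  jaw=[0, 0, 0, 0, 0, 0, 0, 0],
)

```text
time_s: 6.85
tool_pos: [478.8, 82.0, 176.4]
ee_rot: [[-1.0, -0.0, -0.002], [-0.0, 1.0, -0.0], [0.002, -0.0, -1.0]]
wrist_force: [0.7, -0.5, -3.2]
grip_width: 21.1
gripper_force: 40.0
```

Emit:
arm_command(
  translation=[
    [0.1, -0.9, 0],
    [0.2, -1.7, 0],
    [0.27, -2.4, 0],
    [0.32, -2.9, 0],
    [0.36, -3.2, 0],
    [0.37, -3.4, 0],
    [0.37, -3.4, 0],
    [0.37, -3.4, 0],
  ],
  angular=[
    [0, 0, 0],
    [0, 0, 0],
    [0, 0, 0],
    [0, 0, 0],
    [0, 0, 0],
    [0, 0, 0],
    [0, 0, 0],
    [0, 0, 0],
  ],
  jaw=[0, 0, 0, 0, 0, 0, 0, 0],
)

```text
time_s: 7.65
tool_pos: [469.0, -18.0, 176.9]
ee_rot: [[-1.0, -0.0, -0.0], [-0.0, 1.0, 0.0], [0.0, 0.0, -1.0]]
wrist_force: [-0.3, 0.3, -2.4]
grip_width: 21.3
gripper_force: 40.0
```

```bash
cat > m.py <<'E'
from h import *
np.set_printoptions(precision=1,suppress=True)
s=read_state();x,y,z=s['tool_pos'];print(s['time_s'],s['tool_pos'],s['wrist_force'],s['moment'],s['grip_width'])
for c in ('top','side','wrist'):
    f=save(c,'m_%s_%d.png'%(c,s['time_s']*100));P=cloud(f)
    for t in ['canister_rim','canister','outer_lid','inner_lid','knob_top','collar_top']: print(c,t,[(np.array(d['position']),d['confidence']) for d in place_of(c,t)[:1]])
    for n,t in (('can','canister'),('outer','outer_lid'),('inner','inner_lid')):
        d=cut_out(c,t)
        if not d: continue
        m=d[0]['pixels']&np.isfinite(P[...,0]);q=P[m]
        print('  ',n,len(q),[(a,q[(q[:,2]>a)&(q[:,2]<=a+6)][:,:2].min(0),q[(q[:,2]>a)&(q[:,2]<=a+6)][:,:2].max(0),((q[:,2]>a)&(q[:,2]<=a+6)).sum()) for a in range(54,200,6) if ((q[:,2]>a)&(q[:,2]<=a+6)).sum()>25])
E
python3 m.py
```

```text
7.65 [469.  -18.  176.9] [-0.3  0.3 -2.4] [ 0.   0.1 -0. ] 21.30209345576167
top canister_rim []
top canister []
top outer_lid [(array([467.7, -20.1, 141.5]), 0.87)]
top inner_lid []
top knob_top []
top collar_top []
   can 351 [(78, array([654.8, 235.1]), array([685.9, 266.2]), np.int64(52)), (84, array([659.3, 236.9]), array([685.2, 265.5]), np.int64(108))]
   outer 355 [(150, array([419.5, -16. ]), array([523. ,  29.8]), np.int64(86)), (156, array([417.8, -13.9]), array([524.7,  30.4]), np.int64(253))]
side canister_rim [(array([468.3, -21.3,  97.7]), 0.79)]
side canister [(array([468.2, -20.8,  -1.9]), 0.77)]
side outer_lid [(array([467.4, -17.4, 141.6]), 0.81)]
side inner_lid []
side knob_top []
side collar_top [(array([467.3, -15.5, 173. ]), 0.97)]
   can 1489 [(54, array([424.6, -62.7]), array([512.3,  28.3]), np.int64(116)), (60, array([423.1, -63.3]), array([512.6,  28.6]), np.int64(120)), (66, array([423.5, -64.4]), array([513.4,  27.1]), np.int64(114)), (72, array([423.6, -64.1]), array([511.2,  28.2]), np.int64(125)), (78, array([423.4, -58.3]), array([510.7,  26.4]), np.
[... 1217 characters left out ...]
25)), (168, array([448. , -36.3]), array([460.7,   0.5]), np.int64(510)), (174, array([448.7, -35. ]), array([459.9,   0.6]), np.int64(248))]
   inner 2093 [(150, array([466. , -30.3]), array([502.7,  -6.1]), np.int64(27)), (162, array([457.5, -29.5]), array([468. ,  -8.2]), np.int64(100)), (168, array([454.9, -29.2]), array([465.6,  -8.6]), np.int64(140)), (174, array([454.7, -29.4]), array([466.1,  -8.8]), np.int64(167)), (180, array([457.3, -29.2]), array([466.6,  -8.4]), np.int64(169)), (186, array([457.4, -29.4]), array([475.5,  -8.3]), np.int64(194)), (192, array([457.3, -29.4]), array([472. ,  -8.5]), np.int64(232)), (198, array([457.6, -29.4]), array([475.5,  -8.8]), np.int64(1039))]
```

Emit:
arm_command(
  translation=[
    [0, -0.02, 0.1],
    [0, -0.02, 0.3],
    [0, -0.02, 0.5],
    [0, -0.02, 0.7],
    [0, -0.02, 0.85],
    [0, -0.02, 0.95],
    [0, -0.02, 1.0],
    [0, -0.02, 1.0],
  ],
  angular=[
    [0, 0, 0],
    [0, 0, 0],
    [0, 0, 0],
    [0, 0, 0],
    [0, 0, 0],
    [0, 0, 0],
    [0, 0, 0],
    [0, 0, 0],
  ],
  jaw=[0, 0, 0, 0, 0, 0, 0, 0],
)

```text
time_s: 9.95
tool_pos: [469.2, -19.0, 146.7]
ee_rot: [[-1.0, -0.0, -0.0], [-0.0, 1.0, 0.0], [0.0, 0.0, -1.0]]
wrist_force: [0.7, -0.9, -2.6]
grip_width: 20.7
gripper_force: 40.0
```

Run:
```python
from h import *
from scipy.optimize import least_squares
np.set_printoptions(precision=1,suppress=True)
s=read_state();print(s['time_s'],s['tool_pos'],s['wrist_force'])
f=save('side','sd2.png');P=cloud(f)
cv2.imwrite('pics/sd2c.png',cv2.resize(f['img'][100:300,180:460,::-1],None,fx=2.5,fy=2.5))
X,Y,Z=P[...,0],P[...,1],P[...,2]
for n,lo,hi,r,R in (('can',15,88,46,52),('plug',103,118,39,43),('skirt',112,121,56,62),('collar',128,141,20,24)):
    m=(Z>lo)&(Z<hi)&(np.hypot(X-468,Y+19)<R)&(np.hypot(X-468,Y+19)>r-5);q=P[m]
    if len(q)<8: print(n,len(q));continue
    o=least_squares(lambda c:np.hypot(q[:,0]-c[0],q[:,1]-c[1])-r,[468,-19],loss='soft_l1')
    print(n,len(q),o.x,np.abs(o.fun).mean(),q.min(0),q.max(0))
```

```text
9.95 [469.2 -19.  146.7] [ 0.7 -0.9 -2.6]
can 847 [469.3 -20. ] 1.0955158435070518 [423.2 -63.5  15.2] [514.4  29.4  88. ]
plug 0
skirt 131 [468.2 -18.1] 0.9593266915079897 [412.4 -21.8 112.1] [515.6  40.6 121. ]
collar 68 [468.3 -18. ] 0.9406320941688447 [448.2 -17.5 128. ] [486.6   4.3 140.8]
```

View pics/sd2c.png

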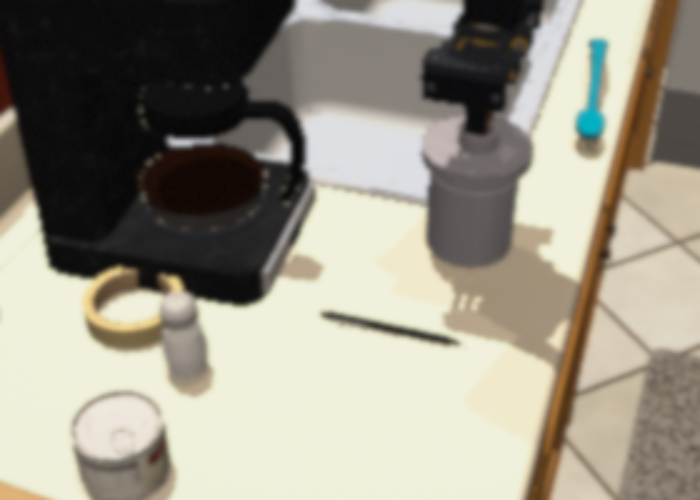

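The crop shows the lids held level just over the canister mouth, around (470,150). They fit about 1 mm off centre, so I make a small correction and lower them.

Emit:
arm_command(
  translation=[
    [-0.02, -0.03, 0.05],
    [-0.02, -0.03, 0.12],
    [-0.02, -0.03, 0.2],
    [-0.02, -0.03, 0.27],
    [-0.02, -0.03, 0.34],
    [-0.02, -0.03, 0.4],
    [-0.02, -0.03, 0.43],
    [-0.02, -0.03, 0.43],
  ],
  angular=[
    [0, 0, 0],
    [0, 0, 0],
    [0, 0, 0],
    [0, 0, 0],
    [0, 0, 0],
    [0, 0, 0],
    [0, 0, 0],
    [0, 0, 0],
  ],
  jaw=[0, 0, 0, 0, 0, 0, 0, 0],
)

```text
time_s: 10.8
tool_pos: [469.8, -19.9, 133.9]
ee_rot: [[-1.0, -0.0, -0.0], [-0.0, 1.0, 0.0], [0.0, 0.0, -1.0]]
wrist_force: [0.4, 0.1, -3.2]
grip_width: 21.0
gripper_force: 40.0
```

Emit:
arm_command(
  translation=[
    [0, 0, 0.05],
    [0, 0, 0.1],
    [0, 0, 0.15],
    [0, 0, 0.2],
    [0, 0, 0.25],
    [0, 0, 0.3],
    [0, 0, 0.33],
    [0, 0, 0.33],
  ],
  angular=[
    [0, 0, 0],
    [0, 0, 0],
    [0, 0, 0],
    [0, 0, 0],
    [0, 0, 0],
    [0, 0, 0],
    [0, 0, 0],
    [0, 0, 0],
  ],
  jaw=[0, 0, 0, 0, 0, 0, 0, 0],
)

```text
time_s: 11.6
tool_pos: [469.8, -19.8, 124.0]
ee_rot: [[-1.0, 0.0, -0.0], [0.0, 1.0, 0.0], [0.0, 0.0, -1.0]]
wrist_force: [-0.8, 0.8, -2.5]
grip_width: 20.7
gripper_force: 40.0
```

Emit:
arm_command(
  translation=[
    [0, 0, 0.01],
    [0, 0, 0.02],
    [0, 0, 0.03],
    [0, 0, 0.04],
    [0, 0, 0.05],
    [0, 0, 0.06],
    [0, 0, 0.07],
    [0, 0, 0.07],
  ],
  angular=[
    [0, 0, 0],
    [0, 0, 0],
    [0, 0, 0],
    [0, 0, 0],
    [0, 0, 0],
    [0, 0, 0],
    [0, 0, 0],
    [0, 0, 0],
  ],
  jaw=[0, 0, 0, 0, 0, 0, 0, 0],
)

```text
time_s: 12.4
tool_pos: [469.8, -19.9, 122.0]
ee_rot: [[-1.0, 0.0, -0.0], [0.0, 1.0, 0.0], [0.0, 0.0, -1.0]]
wrist_force: [1.2, -0.4, -2.9]
grip_width: 21.0
gripper_force: 40.0
```

Emit:
arm_command(
  translation=[
    [0, 0, 0.01],
    [0, 0, 0.02],
    [0, 0, 0.03],
    [0, 0, 0.035],
    [0, 0, 0.04],
    [0, 0, 0.05],
    [0, 0, 0.05],
    [0, 0, 0.05],
  ],
  angular=[
    [0, 0, 0],
    [0, 0, 0],
    [0, 0, 0],
    [0, 0, 0],
    [0, 0, 0],
    [0, 0, 0],
    [0, 0, 0],
    [0, 0, 0],
  ],
  jaw=[0, 0, 0, 0, 0, 0, 0, 0],
)

```text
time_s: 13.2
tool_pos: [469.9, -19.8, 121.7]
ee_rot: [[-1.0, -0.0, 0.001], [-0.0, 1.0, -0.0], [-0.001, -0.0, -1.0]]
wrist_force: [-2.6, 0.7, 9.1]
grip_width: 21.2
gripper_force: 40.0
```

Emit:
arm_command(
  translation=[
    [0, 0, -0.03],
    [0, 0, -0.04],
    [0, 0, -0.04],
    [0, 0, -0.04],
    [0, 0, -0.04],
    [0, 0, -0.04],
    [0, 0, -0.04],
    [0, 0, -0.04],
  ],
  angular=[
    [0, 0, 0],
    [0, 0, 0],
    [0, 0, 0],
    [0, 0, 0],
    [0, 0, 0],
    [0, 0, 0],
    [0, 0, 0],
    [0, 0, 0],
  ],
  jaw=[0, 0, 0.3, 0.4, 0.5, 0.6, 0.7, 0.8],
)

```text
time_s: 14.0
tool_pos: [469.8, -19.9, 121.7]
ee_rot: [[-1.0, -0.0, -0.0], [-0.0, 1.0, 0.0], [0.0, 0.0, -1.0]]
wrist_force: [-0.7, -0.5, -0.4]
grip_width: 58.3
gripper_force: 0.0
```

Emit:
arm_command(
  translation=[
    [0, 0, 0],
    [0, 0, -0.1],
    [0, 0, -0.3],
    [0, 0, -0.6],
    [0, 0, -0.9],
    [0, 0, -1.2],
    [0, 0, -1.4],
    [0, 0, -1.4],
  ],
  angular=[
    [0, 0, 0],
    [0, 0, 0],
    [0, 0, 0],
    [0, 0, 0],
    [0, 0, 0],
    [0, 0, 0],
    [0, 0, 0],
    [0, 0, 0],
  ],
  jaw=[0.9, 0.9, 0.9, 0.9, 0.9, 0.9, 0.9, 0.9],
)

```text
time_s: 14.8
tool_pos: [470.5, -20.0, 164.9]
ee_rot: [[-1.0, -0.0, 0.002], [-0.0, 1.0, -0.001], [-0.002, -0.001, -1.0]]
wrist_force: [0.5, -0.5, -0.6]
grip_width: 78.1
gripper_force: 0.0
```

```bash
python3 w.py wr2.png "[(94,107,80),(113,125,30),(138,151,20)]" knob_top collar_top
python3 - <<'E'
from h import *
from scipy.optimize import least_squares
np.set_printoptions(precision=2,suppress=True)
for c in ('side','wrist'):
    f=save(c,c+'3.png');P=cloud(f)
    X,Y,Z=P[...,0],P[...,1],P[...,2]
    m=(Z>90)&(Z<110)&(np.hypot(X-468,Y+19)<52)&(np.hypot(X-468,Y+19)>24);q=P[m]
    o=least_squares(lambda c:q[:,:2]@c[:2]+c[2]-q[:,2],[0,0,100],loss='soft_l1')
    print(c,len(q),np.median(q[:,2]),np.degrees(o.x[:2]),o.x@[468,-19,1])
    for n,lo,hi,r,R in (('can',15,80,46,50),('collar',104,117,20,23),('knob',122,140,11,14)):
        m=(Z>lo)&(Z<hi)&(np.hypot(X-469,Y+19.5)<R)&(np.hypot(X-469,Y+19.5)>r-3);q=P[m]
        if len(q)<8: continue
        o=least_squares(lambda c:np.hypot(q[:,0]-c[0],q[:,1]-c[1])-r,[468,-19],loss='soft_l1');print(n,len(q),o.x)
print(read_state()['wrist_force'])
E
```

```text
14.85 [470.2  -19.94 164.39] [-0. -0. -1.]
94 13047 [459.53 -19.33 100.94] ((468.97137451171875, -19.357423782348633), 56.13404083251953) [467.84 -19.33  47.12]
113 1102 [460.01 -18.72 118.61] ((468.6692199707031, -19.32244300842285), 19.944297790527344) [467.69 -19.4   17.36]
138 871 [467.17 -20.17 144.63] ((468.99078369140625, -20.406042098999023), 10.92287540435791) [468.12 -20.27   8.82]
knob_top [([468.2, -19.2, 145.3], 0.63)]
collar_top []
side 495 100.94658226223957 [-0.03  0.02] 100.90270180277152
can 648 [469.39 -20.06]
collar 68 [469.63 -19.06]
knob 44 [469.3  -19.89]
wrist 10249 100.95767338403188 [0.03 0.02] 100.95520809430165
collar 257 [469.33 -19.39]
knob 291 [469.65 -20.3 ]
[ 0.06 -0.98  0.74]
```

View pics/wr2.png

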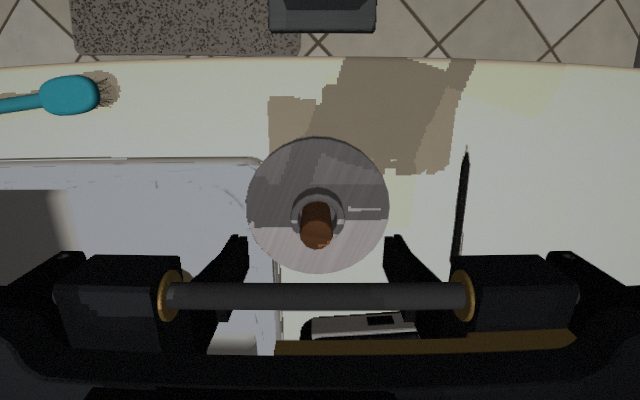

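The wrist view shows the outer lid level at about (317,205) with the knob through it. The heights (101/119/145 mm) match a fully home lid. Now the collar.

Emit:
arm_command(
  translation=[
    [0.02, 0, 0.4],
    [0.02, 0, 0.8],
    [0.02, 0, 1.2],
    [0.02, 0, 1.5],
    [0.02, 0, 1.75],
    [0.02, 0, 1.9],
    [0.02, 0, 1.97],
    [0.02, 0, 1.97],
  ],
  angular=[
    [0, 0, 0],
    [0, 0, 0],
    [0, 0, 0],
    [0, 0, 0],
    [0, 0, 0],
    [0, 0, 0],
    [0, 0, 0],
    [0, 0, 0],
  ],
  jaw=[0.9, 0.9, 0.9, 0.9, 0.9, 0.9, 0.9, 0.9],
)

```text
time_s: 15.85
tool_pos: [469.2, -19.9, 104.5]
ee_rot: [[-1.0, -0.0, -0.0], [-0.0, 1.0, 0.0], [0.0, 0.0, -1.0]]
wrist_force: [0.7, 0.1, -0.2]
grip_width: 78.0
gripper_force: 0.0
```

Emit:
arm_command(
  translation=[
    [0, 0, 0],
    [0, 0, 0],
    [0, 0, 0],
    [0, 0, 0],
    [0, 0, 0],
    [0, 0, 0],
    [0, 0, 0],
    [0, 0, 0],
  ],
  angular=[
    [0, 0, 0],
    [0, 0, 0],
    [0, 0, 0],
    [0, 0, 0],
    [0, 0, 0],
    [0, 0, 0],
    [0, 0, 0],
    [0, 0, 0],
  ],
  jaw=[0.8, 0.7, 0.6, 0.55, 0.5, 0.45, 0.4, 0.35],
  newtons=25,
)

```text
time_s: 16.65
tool_pos: [469.2, -19.8, 104.7]
ee_rot: [[-1.0, -0.0, -0.0], [-0.0, 1.0, 0.0], [0.0, 0.0, -1.0]]
wrist_force: [-0.3, 0.7, 0.3]
grip_width: 39.6
gripper_force: 25.0
```

Emit:
arm_command(
  translation=[
    [0, 0, 0],
    [0, 0, 0],
    [0, 0, 0],
    [0, 0, 0],
    [0, 0, 0],
    [0, 0, 0],
    [0, 0, 0],
    [0, 0, 0],
  ],
  angular=[
    [0, 0, 0],
    [0, 0, 0],
    [0, 0, 0],
    [0, 0, 0],
    [0, 0, 0],
    [0, 0, 0],
    [0, 0, 0],
    [0, 0, 0],
  ],
  jaw=[0.35, 0.35, 0.35, 0.35, 0.35, 0.35, 0.35, 0.35],
  newtons=25,
)

```text
time_s: 17.45
tool_pos: [469.2, -19.8, 104.7]
ee_rot: [[-1.0, 0.0, 0.0], [0.0, 1.0, 0.0], [-0.0, 0.0, -1.0]]
wrist_force: [0.2, 0.6, 0.5]
grip_width: 39.4
gripper_force: 25.0
```

Gripped at 40 mm, which is the collar. I lift slowly first and then check.

Emit:
arm_command(
  translation=[
    [0, 0, -0.03],
    [0, 0, -0.1],
    [0, 0, -0.2],
    [0, 0, -0.3],
    [0, 0, -0.4],
    [0, 0, -0.5],
    [0, 0, -0.6],
    [0, 0, -0.65],
  ],
  angular=[
    [0, 0, 0],
    [0, 0, 0],
    [0, 0, 0],
    [0, 0, 0],
    [0, 0, 0],
    [0, 0, 0],
    [0, 0, 0],
    [0, 0, 0],
  ],
  jaw=[0.35, 0.35, 0.35, 0.35, 0.35, 0.35, 0.35, 0.35],
)

```text
time_s: 18.25
tool_pos: [469.4, -19.9, 124.5]
ee_rot: [[-1.0, -0.0, 0.0], [-0.0, 1.0, -0.0], [-0.0, -0.0, -1.0]]
wrist_force: [0.4, 0.4, -0.6]
grip_width: 39.4
gripper_force: 25.0
```

Run:
```python
from h import *
s=read_state();print(s['time_s'],s['tool_pos'],s['wrist_force'],s['moment'],s['grip_width'])
f=save('side','sd4.png');P=cloud(f)
cv2.imwrite('pics/sd4c.png',cv2.resize(f['img'][110:230,320:420,::-1],None,fx=5,fy=5))
w=save('wrist','wr4.png');P=cloud(w);X,Y,Z=np.moveaxis(P,-1,0)
r=np.hypot(X-469,Y+20)
for a,lo,hi in (('plate',108,130),):
    m=(r>24)&(r<52)&(Z>lo)&(Z<hi);q=P[m];c=np.linalg.lstsq(np.c_[q[:,:2],np.ones(len(q))],q[:,2],rcond=None)[0];print(len(q),np.median(q[:,2]),np.degrees(c[:2]))
m=(r<10)&(Z>130)&(Z<175);print('knob',m.sum(),np.percentile(Z[m],[50,90]))
```

```text
18.25 [469.37334201 -19.89712239 124.5238081 ] [ 0.37200713  0.40045941 -0.63602299] [ 0.02862042 -0.00431227  0.03040347] 39.4123163206156
11030 120.87634085861637 [ 0.13173812 -0.03080354]
knob 1049 [144.81415541 145.53870645]
```

View pics/sd4c.png

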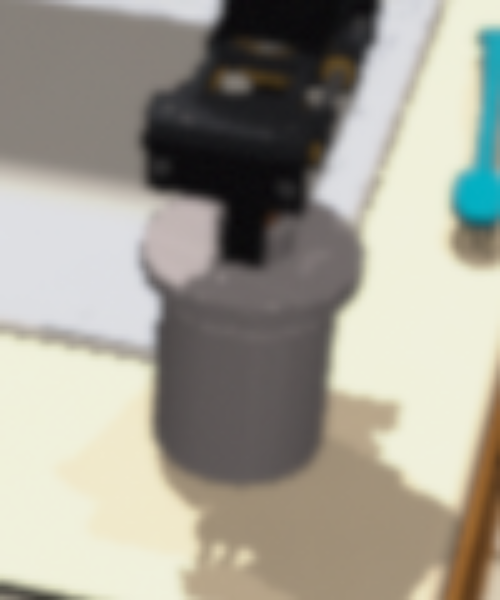

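The crop shows the outer lid lifted level at about (250,240), with the inner lid's flange still on the canister rim at (245,320). The knob top stays at 145 mm while the plate has risen 20 mm. I lift the rest, about 80 mm.

Emit:
arm_command(
  translation=[
    [0, 0, -0.1],
    [0, 0, -0.4],
    [0, 0, -0.8],
    [0, 0, -1.2],
    [0, 0, -1.6],
    [0, 0, -2.0],
    [0, 0, -2.4],
    [0, 0, -2.6],
  ],
  angular=[
    [0, 0, 0],
    [0, 0, 0],
    [0, 0, 0],
    [0, 0, 0],
    [0, 0, 0],
    [0, 0, 0],
    [0, 0, 0],
    [0, 0, 0],
  ],
  jaw=[0.35, 0.35, 0.35, 0.35, 0.35, 0.35, 0.35, 0.35],
)

```text
time_s: 19.15
tool_pos: [469.7, -20.0, 203.6]
ee_rot: [[-1.0, -0.0, 0.002], [-0.0, 1.0, -0.001], [-0.002, -0.001, -1.0]]
wrist_force: [-0.0, -0.4, -1.4]
grip_width: 39.2
gripper_force: 25.0
```

Emit:
arm_command(
  translation=[
    [0, 0, -0.05],
    [0, 0, -0.05],
    [0, 0, -0.05],
    [0, 0, -0.05],
    [0, 0, -0.05],
    [0, 0, -0.05],
    [0, 0, -0.05],
    [0, 0, -0.05],
  ],
  angular=[
    [0, 0, 0],
    [0, 0, 0],
    [0, 0, 0],
    [0, 0, 0],
    [0, 0, 0],
    [0, 0, 0],
    [0, 0, 0],
    [0, 0, 0],
  ],
  jaw=[0.35, 0.35, 0.35, 0.35, 0.35, 0.35, 0.35, 0.35],
)

```text
time_s: 19.95
tool_pos: [469.2, -19.9, 203.6]
ee_rot: [[-1.0, -0.0, -0.0], [-0.0, 1.0, 0.0], [0.0, 0.0, -1.0]]
wrist_force: [0.7, -0.4, -0.8]
grip_width: 39.3
gripper_force: 25.0
```

Run:
```python
from h import *
s=read_state();print(s['time_s'],s['tool_pos'],s['wrist_force'],s['moment'],s['grip_width'])
f=save('side','sd5.png');P=cloud(f)
cv2.imwrite('pics/sd5c.png',cv2.resize(f['img'][80:230,310:430,::-1],None,fx=4,fy=4))
for t in ['canister','inner_lid','outer_lid','knob_top','pen','salt_shaker','food_tin']: print(t,[(np.round(d['position'],1),round(d['confidence'],2)) for d in place_of('side',t)[:1]])
w=save('wrist','wr5.png');P=cloud(w);X,Y,Z=np.moveaxis(P,-1,0)
r=np.hypot(X-469,Y+20);m=(r>24)&(r<52)&(Z>185)&(Z<215);q=P[m];c=np.linalg.lstsq(np.c_[q[:,:2],np.ones(len(q))],q[:,2],rcond=None)[0];print(len(q),np.median(q[:,2]),np.degrees(c[:2]))
```

```text
19.95 [469.22295342 -19.87989648 203.5631017 ] [ 0.7135144  -0.35033353 -0.84584638] [ 0.00910025 -0.01260892  0.004304  ] 39.267757708071066
canister [(array([469.1, -18.9,  -4.4]), 0.73)]
inner_lid [(array([472.6, -24.1,  81.3]), 0.74)]
outer_lid [(array([466.1, -22.2, 182.5]), 0.8)]
knob_top [(array([469.7, -18.9, 146.3]), 0.81)]
pen [(array([504. , 143.5,   1.4]), 0.55)]
salt_shaker [(array([670.2, 249.2,   1.9]), 0.91)]
food_tin [(array([669.5, 373.2,  -1.9]), 0.6)]
11155 199.9519599814399 [ 0.22999215 -0.00414198]
```

View pics/sd5c.png

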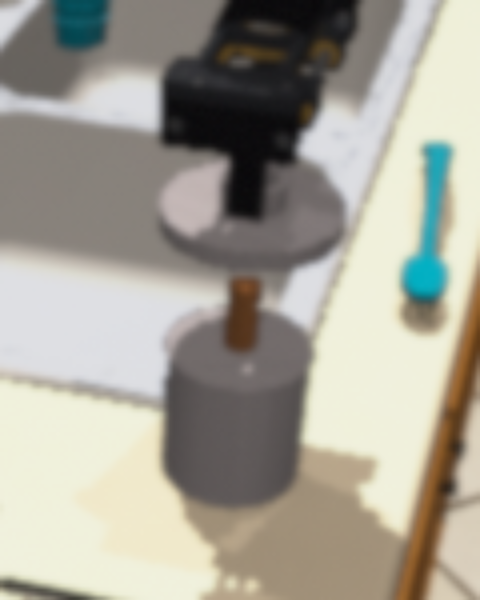

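The outer lid is held level at about (250,210), 99 mm up. The inner lid sits seated with its knob at (243,310), and the bystanders have not moved.

```bash
python3 -c "
from rig import *
print(close_job())"
```

```text
the job is handed in; nothing more can be done
None
```

Job handed in: the inner lid is fully home on the canister, and the arm is holding the outer lid level about 99 mm above where it sat, with the canister and the other things where they were.

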